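# Bring the sample carriage home on a photometer bench and start the reading

### The job

Take a reading on the photometer bench (nothing is to be picked up): with the fingertips press down the ribbed lock key on the sample carriage, keep it down while you slide the carriage along the rail to the end stop at the detector head, and let the key spring up there so that the carriage is locked. Then press the round start key on top of the head and let it go. Do not let the lock key up on the way, do not start the reading before the carriage is home, do not touch the sample bottle, and leave the things round the bench where they stand.

Things in the scene. Friction and masses are not known exactly. Their poses are not given: they have to be found in the camera images.
- photometer_bench: Fixed bench: aluminium rail (500 mm long, 46 wide, top 36 mm above the worktop), with a grey finned lamp housing (80 x 70 mm, 115 high) at one end. Origin on the worktop under the rail's middle line; y axis along the rail from the lamp to the detector head, z up, x away from the robot. The lamp's front ring is at y = -0.170.
- detector_head: White detector head (100 mm across the rail, 80 along it, 118 high, dark display on the robot's side), clamped on the rail at a place that varies by 70 mm; it stays there. Origin on the worktop under its middle; axes as the bench's. Its face toward the carriage is at its y = -0.040.
- carriage_front (a point): Middle of the carriage's front plate, which meets the end stop; 90 mm ahead of the lock key's middle, 42 mm above the worktop. Moves with the carriage.
- end_stop (a point): Middle of the end stop's two rubber buffers, at the foot of the detector head's face, 42 mm above the worktop; axes as the bench's. The carriage is home when carriage_front meets this point along the rail.
- carriage (a joint): Grey sample carriage (112 mm long, 70 mm wide, about 0.6 kg) along the rail, m: 0 at the start, grows toward the detector head; the end stop lies at 0.070 to 0.140, wherever the head is clamped. Unlocked it slides with about 1 N plus 4 N per m/s. It is locked at the start and, once the key is let up there, at the end stop; with about 2 mm of play.
- lock_key_top (a point): Middle of the lock key's top: ribbed black plate at the carriage's lamp end, 34 mm along the rail, reaching 19 mm to the far side and 38 mm to the robot's side; 61.5 mm above the worktop when up. Moves with the carriage. 21 mm ahead of this point, toward the head, stands an upright grey push plate, 56 mm wide, top 73 mm above the worktop: fingertips on the key bear on it. Open behind.
- lock_key (a joint): Travel of the lock key straight down, m: 0 is up (locked), 0.008 is fully down. Spring: about 3.5 N to start it, 5.3 N fully down. A steel nose on it stands in a slotted bar on the robot's side of the rail, one slot at the start and one at the end stop; it is clear of both bars when pressed 5 mm or more. Let go, it springs up; more than 2 mm short of the end stop it cannot rise into the slot.
- sample: Sample bottle with a black cap, 25 mm in diameter and 76 mm high, about 45 g, standing loose in the carriage's cup, 68 mm ahead of the lock key; its top is 118 mm above the worktop. Origin in the middle of its underside, z axis up. It rides along and is not to be touched.
- cup_floor (a point): Middle of the floor of the carriage's cup (14 mm deep), 41.5 mm above the worktop, where the sample bottle stands; moves with the carriage.
- start_key_top (a point): Middle of the top of the start key: a round black push button, 26 mm in diameter, on top of the detector head, 139 mm above the worktop, pressed straight down.
- start_key (a joint): Travel of the start key, m: 0 is up, 0.005 is fully down; 4 N fully down, it springs back. It counts as pressed beyond 0.003.
- waiting_1: One of two spare sample bottles (25 mm in diameter, 76 mm high, black cap) standing loose on the robot's side of the rail; origin at its foot. To be left alone.
- waiting_2: The other spare sample bottle, the same shape, same side. To be left alone.
- crucible: White porcelain crucible, 45 mm wide, 21 mm high, on the robot's side of the rail toward the head; origin at its foot. To be left alone.
- marker: Marker pen lying behind the rail near the head, 140 mm long, 20 mm thick. To be left alone.
- micro_rack: Micro tube rack behind the rail, 68 x 130 mm and about 42 mm high. To be left alone.
- beaker: Empty beaker, 62 mm wide, 70 mm high, beyond the lamp housing's outer end. To be left alone.
- buffer: Bottle with a blue cap, 48 mm in diameter, 109 mm high, behind the lamp housing. To be left alone.

How it is judged:
On the way, in this order (a step that is already met when the one before it is completed fails the run):
1. the lock key is pressed down (value of joint lock_key above 0.004 m), for 0.1 s.
2. the carriage is at the end stop with the key still held down (y of carriage_front in the frame of end_stop above -0.003 m and value of joint lock_key above 0.004 m), for 0.1 s.
3. the key is let up and the carriage is locked at the end stop (y of carriage_front in the frame of end_stop above -0.003 m and value of joint lock_key below 0.001 m), for 0.2 s.
4. the start key is pressed (value of joint start_key above 0.003 m), for 0.1 s.
At the end, for the whole second after the job is handed in: The carriage stands within 3 mm of the end stop at the detector head, its lock key up and locked, the start key has been pressed and is up again, and the sample bottle stands upright and at rest in its cup (all of step 3 and value of joint start_key below 0.001 m and horizontal distance between sample and cup_floor below 0.005 m and distance between sample and cup_floor below 0.006 m and angle between sample's own z axis and vertical below 0.1 rad and linear speed of sample below 0.01 m/s); the robot touches nothing.
It fails at once if the lock key is let up on the way (value of joint lock_key below 0.002 m and value of joint carriage above 0.006 m and y of carriage_front in the frame of end_stop below -0.006 m).
It fails at once if the start key is pressed before the carriage is home (value of joint start_key above 0.003 m and not (y of carriage_front in the frame of end_stop above -0.004 m)).
It fails at once if the arm or the gripper's body, not the fingers, pushes on the bench (contact force between the arm and photometer_bench above 5 N or contact force between the arm and detector_head above 5 N).
It fails at once if the sample bottle is touched, lifted or tipped (contact force between any of the fingers, the arm and sample above 0.5 N or z of sample in the frame of cup_floor above 0.01 m or angle between sample's own z axis and vertical above 0.3 rad).
It fails at once if a thing standing round the bench is disturbed (distance of any of waiting_1, waiting_2, crucible, marker, micro_rack, beaker, buffer from where it was at the start of the episode above 0.015 m).
It also fails if it takes over 48 s, if anything falls off the work surface, if the arm or the gripper's body presses on something with over 40 N, if the wrist force passes 120 N, or if a joint passes its speed limit or range.

### The arm

A 6-joint arm with a two-finger parallel gripper is mounted at the origin on a cart in front of the work surface, level with it; the furniture and walls round the work are solid. World frame = base frame: x ahead of the robot, y to its left, z up, the work surface at z = 0. Lengths are in m, angles in rad, forces in N, time in s.
With the tool pointing down it reaches from about 0.35 to 0.95 m from the base axis. Payload 17.4 kg.
Tool frame: the origin (TCP) lies on the centre line of the jaws, within the pads' length; the fingertips stand 17 mm ahead of it and the grasp point (between the pads) lies 2 mm behind it; z points along the fingers, y is the line along which they close (so a half turn about z gives the same grasp; the last joint's range is limited). The gripper opens to 93 mm and grips with 3 to 60 N. Pads are 15 mm wide; open, the fingers measure 128 mm over their backs; the gripper's body (75 mm by 188 mm) begins 65 mm behind the grasp point.
Start: joints at [1.163, 0.116, 1.442, -0, 1.584, -0.038], TCP at [0.244, 0.629, 0.236] pointing down, gripper open.
Joint ranges: [-2.83, 2.83], [-0.83, 2.19], [0.07, 2.5], [-1.14, 4.28], [0.01, 3], [-2.97, 2.97]. Speed limits (rad/s): [1.89, 1.89, 2.22, 3.14, 3.14, 3.14].

### API

Orientations are given as a unit quaternion [x, y, z, w].
In Python, from station import manip gives the robot as it stands.
- The arm moves only by the tool send_rows, never from a script. Its argument "rows" is a list of rows, each a list of 2 entries, a list of its own where there are three numbers: the shift along the tool's x, y, z in cm, then the turn about the tool's z in degrees. In form: [[[dx, dy, dz], yaw], ...]. A call has 1 to 12 rows; each row is the pose to reach, as a shift and turn from the pose commanded when the call began, along the tool's axes at that moment; what a row does not reach only later rows make up. A row lasts 1/8 s, in which the tool goes at most 62.5 mm and 10.7 degrees, less where a joint would pass 70% of its speed; a pose out of reach is approached as far as the arm can. A call with a gripper value outside its range is refused whole. "hand" is the closure in counts, from 0 (fully open) to 255 (shut), set as the call begins (left out, the last holds). The fingers move at their own pace and stop on an object; "squeeze" is the grip in N (left out, the last holds). Time passes only in rows, so rows that repeat a pose let the fingers close. It gives the time, the measured TCP pose, the force, the opening and the grip force at its end, in the units of the state.
- manip.state(): the state, without advancing time (a new reading comes with each control period).
- manip.camera(name): name is "scene" or "side" or "wrist"; returns (picture, depth): 400x640x3 uint8, blue, green, red; 400x640 float32, m along the optical axis (not along the pixel's ray), 0 where there is no reading.
- manip.camera_info(name): a dict with "camera_matrix" (3x3 intrinsics, pixels), "k1" (the pictures are not rectified: a ray, as slopes to the right and down, at radius r is drawn at 1 + k1 r^2 times it, then the intrinsics apply), "position" and "attitude" of the camera in the world. Camera axes: x right, y down, z forward; pixel columns grow to the right and rows downward; lengths in m; the calibration is good to about 2 mm. A picture is of the moment at which its call begins: read the wrist's pose just before it. camera_info takes no time and is no camera call; for the wrist camera it gives the pose at the moment of the call.
- manip.close_job(): hands the job in; it is judged then, once.
Trained networks look in the newest picture that a camera, given by its name, has taken for a name from the list of things; names that differ only in an ending like _2 or _b are one class to them, and where a whole thing is asked for, a point or a joint stands for the part that bears it (a point fixed in the world has none). Each returns a list of dicts, best first, with "conf" (0 to 1); they miss things now and then, are a little off and sometimes report something else, mostly with a low value. They report only what shows in the picture. A call takes as long as a camera call.
- manip.regions_of(camera, target): "mask" (400x640 bool, what is visible of it) and "extent" ([left, top, width, height] in pixels, round what is visible of it).
The state is a dict: "clock": time; "joints": joint angles; "joint_vel": joint speeds; "joint_efforts": joint torques, N m; "tool_pos": TCP position; "ee_rot": TCP orientation; "wrist_force": force on the tool from outside, world axes, zero at the start; "ft_torque": the same for the moment, N m; "gripper_width": finger opening in m; "grip_force": force on a finger pad.
Only numpy, scipy, OpenCV 4.12 (cv2) and the standard library are available. Lean on these libraries where they do the work, as an engineer would, in place of code of your own. Each camera call takes 0.05 s, during which the arm holds its last target. There are 200 camera calls.

## Working session

There is one attempt and no reset: what is moved stays moved. The work goes in short steps, Python scripts to look and compute and a tool call to move; the robot and the scene stay as the last step left them, time stands still between calls to the robot, and variables do not carry over. Pictures are saved under pics/ and viewed, at most 10 in all, crops included, and the job is handed in when it is done.

Besides the shell and the picture viewer there is one more tool, called after "Request:" as name(argument=value, ...), one argument or row to a line, values as JSON. send_rows: Moves the arm, as the interface text tells. Its arguments: {"type":"object","properties":{"rows":{"type":"array"},"hand":{"type":"number"},"squeeze":{"type":"number"}},"required":["rows"]}

```bash
mkdir -p pics
cat > h.py <<'E'
import numpy as np, cv2
from station import manip
from scipy.spatial.transform import Rotation as R
def rot(a):
    a=np.array(a,float)
    return a if a.shape==(3,3) else R.from_quat(a).as_matrix()
def cloud(cam, depth, info):
    K=np.array(info["camera_matrix"]);k1=info["k1"]
    v,u=np.mgrid[0:400,0:640]
    d=np.stack([(u-K[0,2])/K[0,0],(v-K[1,2])/K[1,1]],-1)
    s=d.copy()
    for _ in range(8): s=d/(1+k1*(s**2).sum(-1,keepdims=True))
    P=np.concatenate([s*depth[...,None],depth[...,None]],-1)
    return P@rot(info["attitude"]).T+np.array(info["position"])
def look(cam):
    info=manip.camera_info(cam)
    im,d=manip.camera(cam)
    return im,d,cloud(cam,d,info)
E
python3 - <<'E'
from h import *
s=manip.state();print({k:np.round(v,3) for k,v in s.items()})
ims=[]
for c in("scene","side"):
    im,d,P=look(c);print(c,manip.camera_info(c))
    np.savez(f"{c}.npz",d=d,P=P,im=im)
    for t in("photometer_bench","detector_head","lock_key_top","carriage_front","start_key_top","sample","crucible","waiting_1"):
        for r in manip.regions_of(c,t)[:3]:
            m=r["mask"]&(d>0)
            if m.sum()<3: print(c,t,r["conf"],r["extent"],"nodepth");continue
            p=P[m];print(c,t,round(r["conf"],2),r["extent"],np.round(np.median(p,0),3),np.round(np.percentile(p,3,0),3),np.round(np.percentile(p,97,0),3))
    cv2.imwrite(f"pics/{c}0.png",im)
E
```

```text
{'clock': np.float64(0.0), 'joints': array([ 1.163,  0.117,  1.442,  0.   ,  1.584, -0.038]), 'joint_vel': array([-0.002,  0.   , -0.   , -0.   , -0.001, -0.   ]), 'joint_efforts': array([-2.0000e-03, -7.2132e+01, -6.2257e+01,  7.8000e-02,  2.4000e-02,
       -0.0000e+00]), 'tool_pos': array([0.244, 0.629, 0.235]), 'ee_rot': array([ 0.184,  0.983, -0.001, -0.   ]), 'wrist_force': array([ 0.796, -0.368,  0.247]), 'ft_torque': array([ 0.02 , -0.008,  0.015]), 'grip_force': np.float64(0.0), 'gripper_width': np.float64(0.093)}
scene {'camera_matrix': array([[518.26060802,   0.        , 318.71190189],
       [  0.        , 518.26060802, 204.86618126],
       [  0.        ,   0.        ,   1.        ]]), 'k1': -0.02922907602560075, 'position': array([-0.42256464, -0.75680267,  0.64112969]), 'attitude': array([ 0.74387394, -0.40675967,  0.24992879, -0.46768979])}
scene photometer_bench 0.76 [181.5, 202.6, 184.8, 65.5] [ 0.451 -0.18   0.045] [ 0.417 -0.267  0.011] [0.508 0.21  0.116]
scene photometer_bench 0.74 [214.6, 171.6, 9.2, 9.5] [0.45  0.115 0.14 ] [0.441 0.108 0.133] [0.464 0.128 0.1
[... 2383 characters left out ...]
2 0.112 0.132] [0.463 0.134 0.141]
side sample 0.83 [328.8, 236.7, 11.7, 32.3] [ 0.463 -0.014  0.092] [ 0.453 -0.029  0.056] [ 0.474 -0.01   0.119]
side sample 0.47 [306.4, 180.3, 17.2, 47.2] [ 0.554 -0.173  0.065] [ 0.536 -0.199  0.008] [ 0.574 -0.165  0.11 ]
side crucible 0.56 [354.5, 306.0, 27.3, 21.3] [0.369 0.057 0.012] [0.349 0.044 0.001] [0.389 0.082 0.023]
side waiting_1 0.93 [372.7, 263.7, 9.9, 29.6] [ 0.373 -0.004  0.048] [ 0.362 -0.019  0.006] [0.385 0.001 0.078]
side waiting_1 0.77 [375.8, 238.5, 9.7, 31.5] [ 0.374 -0.072  0.054] [ 0.364 -0.088  0.01 ] [ 0.385 -0.067  0.077]
side waiting_1 0.63 [310.6, 283.6, 16.5, 13.0] [0.453 0.125 0.139] [0.442 0.112 0.133] [0.464 0.134 0.141]
```

Run:
```python
from h import *
for c in("scene","side"):
    f=np.load(c+".npz");P=f["P"];im=f["im"]
    Q=P.reshape(-1,3)
    def sel(z0,z1,x0,x1,y0,y1):
        m=(Q[:,2]>z0)&(Q[:,2]<z1)&(Q[:,0]>x0)&(Q[:,0]<x1)&(Q[:,1]>y0)&(Q[:,1]<y1);return Q[m]
    head=sel(.113,.122,.38,.52,.05,.2)
    print(c,"head",len(head),cv2.minAreaRect(head[:,:2].astype(np.float32)))
    key=sel(.134,.145,.42,.49,.09,.16);print("start",len(key),cv2.minEnclosingCircle(key[:,:2].astype(np.float32)),key[:,2].mean())
    cap=sel(.112,.124,.43,.5,-.05,.03);print("cap",len(cap),cv2.minEnclosingCircle(cap[:,:2].astype(np.float32)) if len(cap) else 0)
    lamp=sel(.108,.122,.38,.53,-.32,-.15);print("lamp",len(lamp),cv2.minAreaRect(lamp[:,:2].astype(np.float32)) if len(lamp) else 0)
    k=sel(.055,.068,.40,.5,-.14,-.03);print("lock",len(k),k.min(0),k.max(0))
    pp=sel(.069,.077,.40,.52,-.12,-.0);print("push",len(pp),pp.min(0),pp.max(0))
    # rail edges
    r=sel(.031,.041,.40,.53,-.15,.08)
    for y in np.arange(-.14,.08,.04):
        q=r[abs(r[:,1]-y)<.01]
        if len(q)>5:print(" rail",round(y,2),len(q),np.round(np.percentile(q[:,0],[3,97]),4))
a=np.load("scene.npz")["im"];b=np.load("side.npz")["im"]
o=np.hstack([cv2.resize(a[140:300,160:420],None,fx=1.54,fy=1.54*1.0),np.zeros((246,1,3),np.uint8)])
o=cv2.resize(a[150:290,160:420],(780,420));cv2.imwrite("pics/a.png",o)
cv2.imwrite("pics/b.png",cv2.resize(b[160:400,240:440],(500,600)))
```

```text
scene head 408 ((0.4524138569831848, 0.12056293338537216), (0.102265365421772, 0.08344680070877075), 6.3399176597595215)
start 62 ((0.45115524530410767, 0.1162971556186676), 0.017117314040660858) 0.13915375456156093
cap 47 ((0.46487879753112793, -0.023120401427149773), 0.012244361452758312)
lamp 468 ((0.479360431432724, -0.23374857008457184), (0.07841534912586212, 0.06359250098466873), 3.6700339317321777)
lock 289 [ 0.42703561 -0.11147479  0.05517633] [ 0.49657253 -0.03028219  0.06775975]
push 83 [ 0.44032061 -0.07345886  0.06914552] [ 0.49748515 -0.0179004   0.07686623]
 rail -0.14 94 [0.4505 0.4969]
 rail -0.1 36 [0.4305 0.4516]
 rail -0.06 29 [0.4303 0.4432]
 rail -0.02 18 [0.4269 0.4334]
 rail 0.02 76 [0.4328 0.4818]
 rail 0.06 81 [0.4282 0.4799]
side head 1780 ((0.4533673822879791, 0.12251602113246918), (0.1000019833445549, 0.079802006483078), 4.333707809448242)
start 156 ((0.4528390169143677, 0.12190544605255127), 0.013139551505446434) 0.13875520156669857
cap 80 ((0.46442392468452454, -0.022493023425340652), 0.011729305610060692)
lamp 487 ((0.48090609908103943, -0.2287895381450653), (0.070498026907444, 0.06136889010667801), 2.8710525035858154)
lock 283 [ 0.43021529 -0.10877375  0.0550461 ] [ 0.4943146  -0.03146443  0.067671  ]
push 85 [ 0.44027245 -0.07059529  0.06946136] [ 0.49531696 -0.00900756  0.07693691]
 rail -0.14 96 [0.4528 0.4951]
 rail -0.06 25 [0.431  0.4923]
 rail -0.02 27 [0.4282 0.4959]
 rail 0.02 66 [0.4389 0.4832]
```

View pics/a.png

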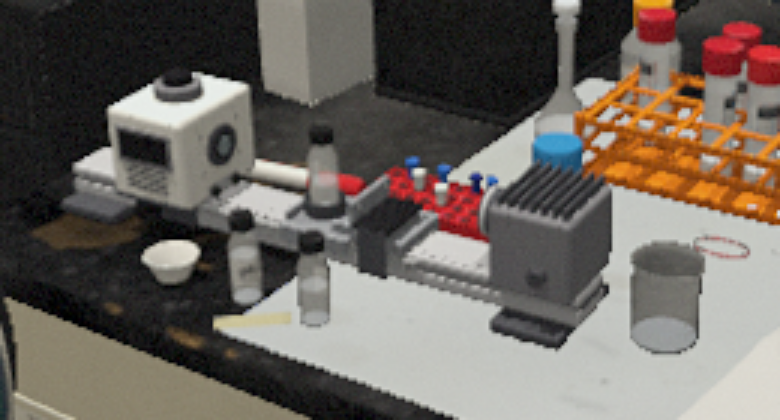

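View pics/b.png

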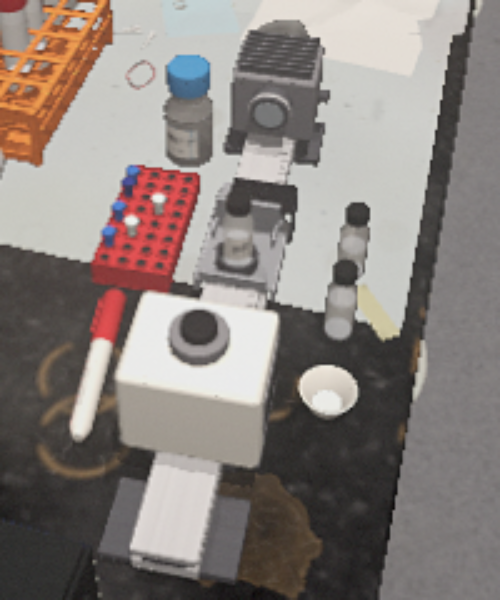

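The scene view shows the head (135-250, 75-205 in the crop), bottle, black lock key (~385,235) and lamp in a row. The side view agrees. Bench yaw is about 4.4°, the lock key is at about (0.470, -0.090) and the start key at about (0.453, 0.122). I'm moving above the lock key with the fingers closed.

Request:
send_rows(
  rows=[
    [[-46.4,-59.2,0],64.4],
    [[-46.4,-59.2,0],64.4],
    [[-46.4,-59.2,0],64.4],
    [[-46.4,-59.2,0],64.4],
    [[-46.4,-59.2,0],64.4],
    [[-46.4,-59.2,0],64.4],
    [[-46.4,-59.2,0],64.4],
    [[-46.4,-59.2,0],64.4],
    [[-46.4,-59.2,0],64.4],
    [[-46.4,-59.2,0],64.4],
    [[-46.4,-59.2,0],64.4],
    [[-46.4,-59.2,0],64.4],
  ],
  hand=255,
  squeeze=20,
)

```text
clock: 2.4
tool_pos: [0.4622, -0.0905, 0.2361]
ee_rot: [0.68, 0.734, 0.0, 0.0]
wrist_force: [1.2, 0.3, 0.4]
gripper_width: 0.0003
grip_force: 0.0
```

Request:
send_rows(
  rows=[
    [[0,0,5],0],
    [[0,0,9],0],
    [[0,0,9],0],
    [[0,0,9],0],
  ],
)

```text
clock: 2.9
tool_pos: [0.4626, -0.0882, 0.1476]
ee_rot: [0.679, 0.734, 0.0, 0.001]
wrist_force: [-0.2, -0.5, 0.0]
gripper_width: 0.0005
grip_force: 0.0
```

Run:
```python
from h import *
s=manip.state();print(s["tool_pos"],s["ee_rot"],s["wrist_force"],manip.camera_info("wrist")["position"])
im,d,P=look("wrist")
for t in("lock_key_top","sample","carriage_front"):
    for r in manip.regions_of("wrist",t)[:2]:
        m=r["mask"]&(d>0)
        if m.sum()>3:
            p=P[m];print(t,round(r["conf"],2),r["extent"],np.round(np.percentile(p,[3,50,97],0),4).tolist())
y=np.array([-.0767,.997,0]);x=np.array([.997,.0767,0]);T=np.array(s["tool_pos"])
Q=P[d>0]-[T[0],T[1],0];B=np.c_[Q@x,Q@y,Q[:,2]]
def box(n,z0,z1,s0,s1,x0=-.06,x1=.06):
    q=B[(B[:,2]>z0)&(B[:,2]<z1)&(B[:,1]>s0)&(B[:,1]<s1)&(B[:,0]>x0)&(B[:,0]<x1)]
    if len(q)>5:print(n,len(q),np.round(np.percentile(q,[2,50,98],0)*1000,1).tolist())
box("key",.058,.066,-.05,.05);box("push",.070,.076,-.03,.05)
box("cap",.113,.122,.03,.1);
cv2.imwrite("pics/w.png",im)
```

```text
[ 0.46259929 -0.08821037  0.14756602] [6.79256400e-01 7.33900504e-01 4.35894646e-04 7.77173206e-04] [-0.15864219 -0.46942455  0.03622874] [ 0.45558366 -0.00596369  0.29760475]
lock_key_top 0.74 [284.6, 181.5, 74.3, 50.1] [[0.4335, -0.1074, 0.0599], [0.4607, -0.0904, 0.0619], [0.4881, -0.0752, 0.0633]]
lock_key_top 0.54 [282.5, 96.1, 92.0, 134.3] [[0.4334, -0.1062, 0.0414], [0.4648, -0.0622, 0.0488], [0.4985, -0.0053, 0.0737]]
sample 0.63 [311.9, 108.2, 42.9, 42.3] [[0.4542, -0.0326, 0.0566], [0.4643, -0.022, 0.1181], [0.4746, -0.0127, 0.1195]]
carriage_front 0.92 [281.8, 94.0, 92.1, 134.5] [[0.4327, -0.1068, 0.0413], [0.4644, -0.0614, 0.0487], [0.4986, -0.005, 0.0738]]
key 3004 [[-29.4, -19.5, 59.7], [-0.9, -1.4, 61.9], [26.5, 23.2, 63.7]]
push 608 [[-18.2, 17.8, 70.2], [7.7, 21.1, 73.6], [34.3, 23.4, 75.2]]
cap 1014 [[-1.4, 55.1, 116.9], [7.8, 64.6, 118.4], [17.0, 73.6, 119.7]]
```

View pics/w.png

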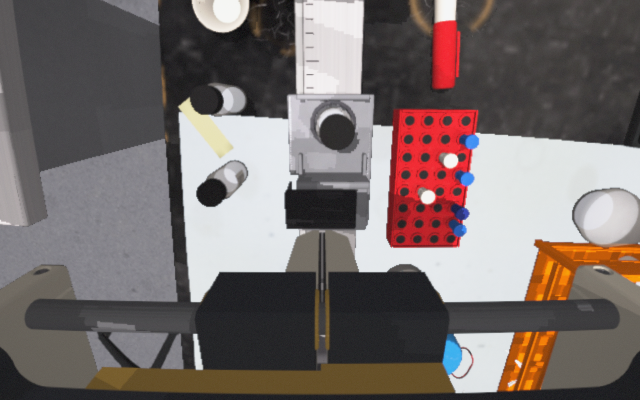

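The wrist view shows the key (285-355, 190-230) directly ahead of the closed fingertips, with the push plate and bottle beyond it. I'm going down onto the key.

Request:
send_rows(
  rows=[
    [[0,0,3],0],
    [[0,0,5.5],0],
    [[0,0,6],0],
    [[0,0,6],0],
    [[0,0,6],0],
  ],
)

```text
clock: 3.72
tool_pos: [0.4626, -0.0884, 0.0869]
ee_rot: [0.679, 0.734, 0.0, 0.001]
wrist_force: [0.7, -0.1, -0.2]
gripper_width: 0.0005
grip_force: 0.0
```

Request:
send_rows(
  rows=[
    [[0,0,0.7],0],
    [[0,0,1.0],0],
    [[0,0,1.3],0],
    [[0,0,1.5],0],
    [[0,0,1.5],0],
    [[0,0,1.5],0],
  ],
)

```text
clock: 4.47
tool_pos: [0.4622, -0.0883, 0.0709]
ee_rot: [0.679, 0.734, 0.0, 0.0]
wrist_force: [2.5, 0.5, 3.7]
gripper_width: 0.0005
grip_force: 2.4
```

Request:
send_rows(
  rows=[
    [[0,0,0.15],0],
    [[0,0,0.3],0],
    [[0,0,0.3],0],
  ],
)

```text
clock: 4.85
tool_pos: [0.4626, -0.0884, 0.0699]
ee_rot: [0.679, 0.734, 0.0, 0.001]
wrist_force: [-8.8, 1.9, 29.0]
gripper_width: 0.0004
grip_force: 14.9
```

Request:
send_rows(
  rows=[
    [[0,0,-0.2],0],
    [[0.3,0,-0.2],0],
    [[0.7,0,-0.2],0],
    [[1.1,0,-0.2],0],
    [[1.5,0,-0.2],0],
    [[2.0,0,-0.2],0],
    [[2.5,0,-0.2],0],
    [[3.0,0,-0.2],0],
  ],
)

```text
clock: 5.85
tool_pos: [0.4599, -0.0583, 0.0702]
ee_rot: [0.679, 0.734, 0.0, 0.0]
wrist_force: [1.4, -1.1, 8.2]
gripper_width: 0.0004
grip_force: 4.0
```

Request:
send_rows(
  rows=[
    [[0.5,0,0],0],
    [[1.0,0,0],0],
    [[1.5,0,0],0],
    [[2.0,0,0],0],
    [[2.5,0,0],0],
    [[3.0,0,0],0],
    [[3.5,0,0],0],
    [[3.8,0,0],0],
    [[4.0,0,0],0],
  ],
)

```text
clock: 6.98
tool_pos: [0.4569, -0.0184, 0.0702]
ee_rot: [0.679, 0.734, 0.0, 0.0]
wrist_force: [1.8, -0.9, 7.8]
gripper_width: 0.0004
grip_force: 4.1
```

Run:
```python
from h import *
s=manip.state();print(s["tool_pos"],s["wrist_force"])
im,d,P=look("wrist")
y=np.array([-.0767,.997,0]);T=np.array(s["tool_pos"])
for t in("sample","carriage_front","detector_head"):
    for r in manip.regions_of("wrist",t)[:1]:
        m=r["mask"]&(d>0);p=P[m]-[T[0],T[1],0];print(t,round(r["conf"],2),np.round(np.percentile(np.c_[p@y,p[:,2]],[2,50,98],0)*1000,1).tolist())
cv2.imwrite("pics/w2.png",im)
```

```text
[ 0.45688157 -0.01839723  0.07015008] [ 1.79079276 -0.88474424  7.82928356]
sample 0.65 [[55.7, 79.3], [66.6, 118.1], [76.2, 119.6]]
carriage_front 0.89 [[-14.2, 41.1], [33.4, 43.6], [84.8, 74.1]]
detector_head 0.69 [[94.6, 43.4], [102.4, 117.6], [110.3, 120.1]]
```

View pics/w2.png

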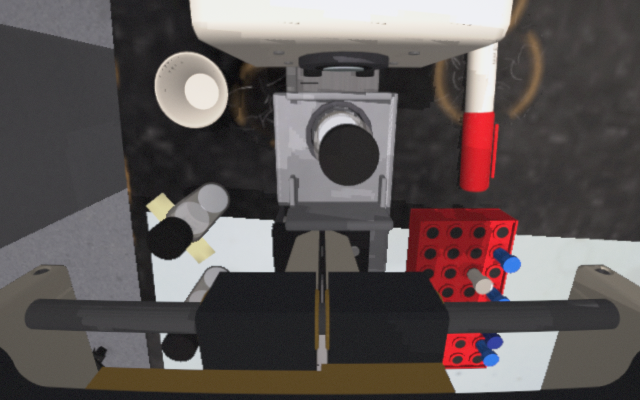

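The wrist view shows the carriage (275-395, 95-230) close to the head's buffers (~345, 80). It was carried along with the key down, and the bottle is upright. The gap is about 1 cm, so I'm pushing on gently.

Request:
send_rows(
  rows=[
    [[0.3,0,0],0],
    [[0.6,0,0],0],
    [[0.8,0,0],0],
    [[1.0,0,0],0],
    [[1.2,0,0],0],
    [[1.2,0,0],0],
  ],
)

```text
clock: 7.92
tool_pos: [0.4559, -0.007, 0.0701]
ee_rot: [0.679, 0.734, -0.0, 0.001]
wrist_force: [1.5, -5.3, 8.4]
gripper_width: 0.0007
grip_force: 4.2
```

Request:
send_rows(
  rows=[
    [[0.2,0,0],0],
    [[0.4,0,0],0],
    [[0.6,0,0],0],
    [[0.6,0,0],0],
  ],
)

```text
clock: 8.43
tool_pos: [0.4555, -0.0026, 0.0702]
ee_rot: [0.679, 0.734, -0.002, 0.002]
wrist_force: [2.0, -20.6, 7.1]
gripper_width: 0.0005
grip_force: 11.9
```

Run:
```python
from h import *
s=manip.state();print(s["tool_pos"],s["wrist_force"])
im,d,P=look("wrist")
y=np.array([-.0767,.997,0]);T=np.array(s["tool_pos"])
for t in("sample","carriage_front","detector_head"):
    for r in manip.regions_of("wrist",t)[:1]:
        m=r["mask"]&(d>0);p=P[m]-[T[0],T[1],0];print(t,round(r["conf"],2),np.round(np.percentile(np.c_[p@y,p[:,2]],[2,50,98],0)*1000,1).tolist())
cv2.imwrite("pics/w3.png",cv2.resize(im[40:260,220:460],(654,600)))
```

```text
[ 0.45552577 -0.00255253  0.07015479] [  1.96116827 -20.57955416   7.11481586]
sample 0.75 [[47.9, 56.7], [60.1, 118.0], [68.7, 119.5]]
carriage_front 0.69 [[-15.5, 41.1], [28.9, 43.5], [76.4, 74.1]]
detector_head 0.73 [[81.4, 97.4], [97.2, 118.8], [110.0, 130.9]]
```

View pics/w3.png

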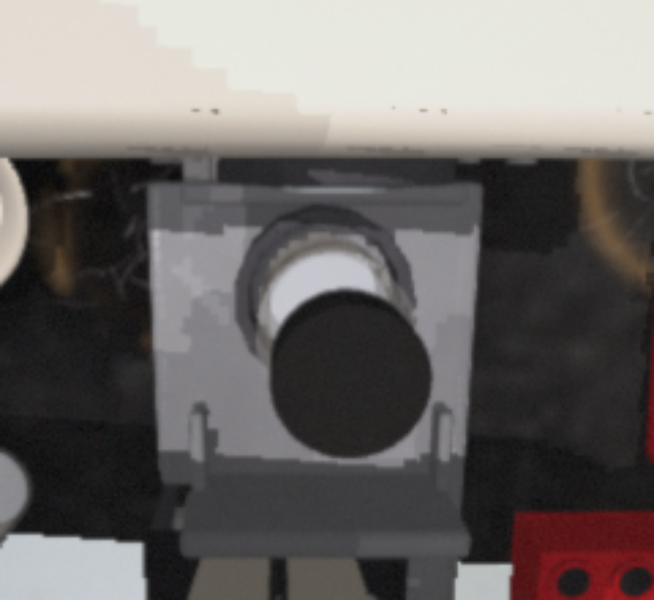

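Pushing against the stop gives 20 N with the bottle upright, so the carriage is home. I'm letting the key up by rising straight while still lightly pressed on the plate.

Request:
send_rows(
  rows=[
    [[-0.1,0,0],0],
    [[-0.1,0,-0.3],0],
    [[-0.1,0,-0.6],0],
    [[-0.1,0,-0.9],0],
    [[-0.1,0,-1.2],0],
    [[-0.1,0,-1.4],0],
    [[-0.1,0,-1.4],0],
  ],
)

```text
clock: 9.5
tool_pos: [0.4543, -0.0027, 0.0824]
ee_rot: [0.679, 0.734, -0.002, -0.0]
wrist_force: [0.0, -12.3, -5.6]
gripper_width: 0.0004
grip_force: 6.0
```

Request:
send_rows(
  rows=[
    [[-0.4,0,0],0],
    [[-0.8,0,-0.2],0],
    [[-0.8,0,-4],0],
    [[-0.8,0,-9],0],
    [[-0.8,0,-12],0],
    [[-0.8,0,-12],0],
    [[-0.8,0,-12],0],
  ],
)

```text
clock: 10.38
tool_pos: [0.4556, -0.0095, 0.2028]
ee_rot: [0.679, 0.734, -0.0, -0.0]
wrist_force: [-0.8, 0.0, 0.2]
gripper_width: 0.0004
grip_force: 0.0
```

Run:
```python
from h import *
s=manip.state();print(s["tool_pos"],s["ee_rot"],s["wrist_force"])
y=np.array([-.0767,.997,0]);x=np.array([.997,.0767,0]);T=np.array(s["tool_pos"])
for c in("wrist","side","scene"):
    im,d,P=look(c)
    for t in("lock_key_top","sample","carriage_front","start_key_top"):
        for r in manip.regions_of(c,t)[:1]:
            m=r["mask"]&(d>0)
            if m.sum()<5: continue
            p=P[m]-[T[0],T[1],0];print(c,t,round(r["conf"],2),np.round(np.percentile(np.c_[p@x,p@y,p[:,2]],[2,50,98],0)*1000,1).tolist(),np.round(P[m].mean(0),4))
    if c!="scene":cv2.imwrite(f"pics/{c}4.png",im)
```

```text
[ 0.45564842 -0.00946023  0.20278078] [ 6.79345919e-01  7.33818008e-01 -2.57153914e-04 -4.32908340e-04] [-0.76310587  0.0442009   0.17287925]
wrist lock_key_top 0.9 [[-28.9, -20.6, 59.1], [-1.3, -3.2, 62.0], [26.8, 12.2, 63.5]] [ 0.4547 -0.013   0.0616]
wrist sample 0.87 [[-2.0, 54.8, 81.9], [7.9, 65.1, 118.1], [18.9, 74.5, 119.6]] [0.4588 0.0559 0.1127]
wrist carriage_front 0.88 [[-27.1, -25.5, 40.8], [5.1, 25.7, 48.2], [40.5, 83.1, 73.9]] [0.4595 0.0195 0.0514]
wrist start_key_top 0.79 [[-3.0, 117.7, 131.3], [8.8, 129.2, 139.7], [20.4, 140.7, 141.3]] [0.4544 0.12   0.1392]
side lock_key_top 0.62 [[-31.0, -67.1, 0.8], [-13.7, -4.6, 61.2], [24.0, 16.7, 67.7]] [ 0.4465 -0.0169  0.055 ]
side sample 0.51 [[-2.4, 55.3, 91.3], [7.3, 70.4, 111.7], [19.2, 75.2, 119.4]] [0.4579 0.059  0.1076]
side carriage_front 0.73 [[-29.0, -25.4, 25.3], [-5.3, 6.0, 61.0], [37.9, 32.7, 73.8]] [ 0.4539 -0.003   0.0567]
side start_key_top 0.46 [[-3.4, 121.1, 132.8], [7.5, 134.1, 138.9], [18.3, 143.5, 141.1]] [0.4529 0.1247 0.1385]
scene lock_key_top 0.7 [[-32.9, -23.6, 21.1], [-24.5, -4.8, 61.6], [20.9, 17.2, 66.2]] [ 0.4402 -0.0164  0.0541]
scene sample 0.58 [[-4.9, 50.0, 62.7], [1.9, 57.6, 91.4], [16.5, 70.3, 120.1]] [0.4539 0.0492 0.0916]
scene carriage_front 0.86 [[-33.0, -28.9, 26.0], [-11.5, 7.4, 50.4], [33.7, 82.6, 76.0]] [0.4458 0.0055 0.0521]
scene start_key_top 0.59 [[-32.0, -29.3, 22.3], [-10.1, 11.0, 50.8], [42.2, 85.1, 75.2]] [0.4484 0.0074 0.0521]
```

View pics/wrist4.png

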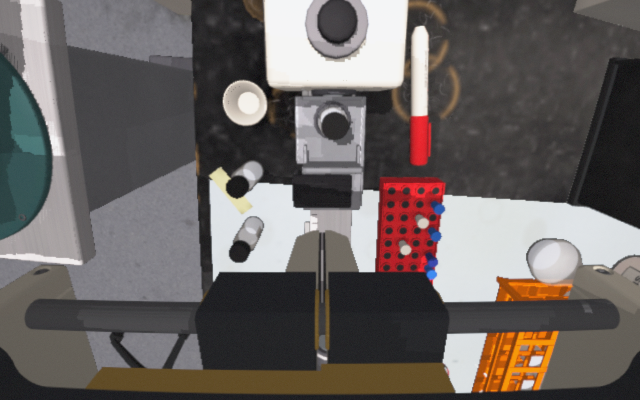

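The wrist view shows the lock key up again (z = 62 mm), the carriage against the head, the bottle upright and the start key at (337, 20). That puts the start key +13.0 / +0.8 cm from the tool.

Request:
send_rows(
  rows=[
    [[5,0.4,0],0],
    [[10,0.8,0],0],
    [[13,0.8,0],0],
    [[13,0.8,0],0],
    [[13,0.8,2],0],
    [[13,0.8,4],0],
    [[13,0.8,4.4],0],
    [[13,0.8,4.4],0],
  ],
)

```text
clock: 12.12
tool_pos: [0.4539, 0.1203, 0.1593]
ee_rot: [0.68, 0.734, -0.0, -0.0]
wrist_force: [-0.0, 0.0, -0.4]
gripper_width: 0.0005
grip_force: 0.0
```

Request:
send_rows(
  rows=[
    [[0,0,0.3],0],
    [[0,0,0.5],0],
    [[0,0,0.7],0],
    [[0,0,0.85],0],
    [[0,0,0.85],0],
    [[0,0,0.85],0],
  ],
)

```text
clock: 12.88
tool_pos: [0.4541, 0.1207, 0.1514]
ee_rot: [0.679, 0.734, 0.0, 0.0]
wrist_force: [2.1, -1.7, 3.8]
gripper_width: 0.0002
grip_force: 1.9
```

Request:
send_rows(
  rows=[
    [[0,0,0.15],0],
    [[0,0,0.15],0],
    [[0,0,0.15],0],
  ],
)

```text
clock: 13.25
tool_pos: [0.4542, 0.1208, 0.151]
ee_rot: [0.679, 0.734, 0.0, 0.0]
wrist_force: [-3.0, -2.8, 15.8]
gripper_width: 0.0004
grip_force: 8.1
```

The start key is on its bottom stop at 15.8 N, so it is fully pressed. I'm releasing it and rising clear.

Request:
send_rows(
  rows=[
    [[0,0,-0.5],0],
    [[0,0,-1],0],
    [[0,0,-4],0],
    [[0,0,-9],0],
    [[0,0,-10],0],
    [[0,0,-10],0],
    [[0,0,-10],0],
    [[0,0,-10],0],
  ],
)

```text
clock: 14.25
tool_pos: [0.4536, 0.1207, 0.2484]
ee_rot: [0.679, 0.734, -0.001, -0.001]
wrist_force: [-0.3, -0.2, -0.4]
gripper_width: 0.0008
grip_force: 0.0
```

Run:
```python
from h import *
s=manip.state();print(s["clock"],s["tool_pos"],s["wrist_force"])
for c in("side","scene"):
    im,d,P=look(c)
    for t in("lock_key_top","sample","start_key_top"):
        for r in manip.regions_of(c,t)[:1]:
            m=r["mask"]&(d>0)
            if m.sum()>5: print(c,t,round(r["conf"],2),np.round(np.percentile(P[m],[2,50,98],0),3).tolist())
print(manip.close_job())
```

```text
14.25 [0.45357398 0.12070755 0.24837535] [-0.30628    -0.16030347 -0.3569118 ]
side lock_key_top 0.74 [[0.424, -0.049, 0.001], [0.443, -0.015, 0.061], [0.481, 0.0, 0.064]]
side sample 0.51 [[0.448, 0.016, 0.058], [0.458, 0.06, 0.111], [0.482, 0.066, 0.119]]
side start_key_top 0.73 [[0.442, 0.099, 0.125], [0.453, 0.124, 0.139], [0.465, 0.134, 0.141]]
scene lock_key_top 0.68 [[0.481, -0.022, 0.003], [0.554, 0.035, 0.02], [0.589, 0.11, 0.064]]
scene sample 0.79 [[0.446, 0.041, 0.06], [0.453, 0.049, 0.091], [0.465, 0.061, 0.121]]
scene start_key_top 0.6 [[0.423, -0.038, 0.023], [0.443, -0.001, 0.051], [0.49, 0.075, 0.075]]
the job is handed in; nothing more can be done
None
```

The job is handed in at about 14 s: the carriage is locked at the end stop, the start key was fully pressed and is up again, and the bottle stands upright in its cup; the judge's verdict was not shown to me.

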